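# Index the cup magazine and set the cup on the filling scale

### The job

Turn the rotary magazine one station, so that the round cup comes out from under the wire guard to the empty place at the open front, and let the dial settle in its detent there. Then lift the round cup out and set it down gently, upright and centred on the sprung scale pan under the filling nozzle, and let go. Leave the dial at that station, the two square moulds standing in their places on it, and the bottle, boards and spatula where they are.

Things in the scene. Friction and masses are not known exactly. Their poses are not given: they have to be found in the camera images.
- magazine: Rotary magazine, fixed: round grey base (radius 142 mm, 12 mm thick), white plinth and dial. Origin on the table on the dial's axis; -x points to the open front. A guard of 6 mm wire, 122 mm above the table, covers the dial except 104 degrees around the open front: hoops of radius 75 and 114 mm with bars between, on four posts at radius 136 mm.
- dial (a joint): Dial angle in rad, 0 at the start, growing counter-clockwise from above; turns both ways, with a detent every 60 degrees (1.047 rad, 0.2 N m to leave it) into which it swings by itself. White plastic disc of radius 125 mm, top 60 mm above the table; six places on a circle of radius 90 mm, each between three 7 mm high studs 28.5 mm from its centre.
- handle (a point): Centre of the dial's handle, on the dial's axis 140 mm above the table: a black bar 110 mm long, 16 mm wide, 28 mm high (126 to 154 mm above the table) on a post of radius 14 mm. It turns with the dial; its length lies along this point's y axis (at the start along the magazine's y axis).
- gate (a point): The open front place, fixed point: centre of where a cup stands there, on the dial's top face (60 mm above the table), 90 mm from the dial's axis along the magazine's -x. The dial's place here is empty at the start.
- cup: Round open steel cup, outer diameter 46 mm, height 45 mm, wall 3 mm, about 0.2 kg; origin at the centre of its underside. It starts upright in the place next to the open front, on one side or the other (60 degrees round), under the guard.
- mould_a: Square open steel mould, 34 x 34 mm, 55 mm high; origin at the centre of its underside. Starts in the place on the other side of the open front. Not to be taken out; it rides round with the dial.
- mould_b: Second square steel mould like mould_a, in the place farthest from the open front. Not to be taken out.
- stand: Fixed filling stand: white scale housing 190 x 190 x 55 mm; origin on the table under the pan's centre. Over that centre hangs a nozzle, radius 13 mm, mouth 208 mm above the table, widening from 240 mm to a hopper of radius 34 mm (275 to 368 mm). Its arm (320 to 350 mm up) runs to a 40 x 40 mm column, 360 mm high, at x +30, y -175 mm. A tool gets below the nozzle only leaning back.
- pan (a joint): How far the scale pan is pressed down, in m: 0 empty, grows downward, spring 0.4 N per mm, stop at 0.022; the cup's weight alone presses it 4 to 7 mm. Over 0.016 it is overloaded.
- pan_center (a point): Centre of the top face of the flat round steel scale pan (diameter 120 mm), 85 mm above the table when empty; it sinks with the pan.
- spray: White bottle, diameter 60 mm, 120 mm high, standing on the table; origin at the centre of its underside. Bystander.
- boards: Stack of four small wooden boards, 150 x 55 mm, 41 mm high together, one piece; origin at the centre of its underside. Bystander.
- spatula: Spatula lying on the table. Bystander.

How it is judged:
On the way:
1. The dial is turned one station (within 4 degrees of the detent) and at rest, with the round cup standing at the open front within 12 mm ((value of joint dial between 0.977 and 1.117 rad or value of joint dial between -1.117 and -0.977 rad) and velocity of joint dial between -0.05 and 0.05 rad/s and horizontal distance between cup and gate below 0.012 m and z of cup in the frame of gate below 0.004 m and angle between cup's own z axis and vertical below 0.1 rad), for 0.2 s.
At the end, for the whole second after the job is handed in: The round cup stands upright (within 6 degrees) and at rest on the pan, its centre within 12 mm of the pan's centre, its weight on the spring; the dial rests one station from where it started (within 4 degrees); both square moulds stand upright in their places on the dial (horizontal distance between cup and pan_center below 0.012 m and angle between cup's own z axis and vertical below 0.1 rad and z of cup in the frame of pan_center between -0.004 and 0.004 m and value of joint pan above 0.0025 m and linear speed of cup below 0.02 m/s and (value of joint dial between 0.977 and 1.117 rad or value of joint dial between -1.117 and -0.977 rad) and velocity of joint dial between -0.05 and 0.05 rad/s and horizontal distance between mould_a and magazine between 0.075 and 0.105 m and height (world z) of each of mould_a, mould_b below 0.066 m and angle between each of mould_a, mould_b's own z axis and vertical below 0.15 rad and horizontal distance between mould_b and magazine between 0.075 and 0.105 m); the robot touches nothing.
It fails at once if the scale pan is overloaded (pressed down more than 16 mm) by a hard push or a drop (value of joint pan above 0.016 m).
It fails at once if the cup tips over (angle between cup's own z axis and vertical above 0.8 rad).
It fails at once if a square mould is taken out or knocked over (height (world z) of any of mould_a, mould_b above 0.08 m or height (world z) of any of mould_a, mould_b below 0.04 m or angle between any of mould_a, mould_b's own z axis and vertical above 0.5 rad).
It fails at once if the bottle, boards or spatula is moved more than 30 mm (distance of any of spray, boards, spatula from where it was at the start of the episode above 0.03 m).
It also fails if it takes over 69 s, if anything falls off the work surface, if the arm or the gripper's body presses on something with over 40 N, if the wrist force passes 120 N, or if a joint passes its speed limit or range.

### The arm

A 6-joint arm with a two-finger parallel gripper is mounted at the origin on the work surface. World frame = base frame: x ahead of the robot, y to its left, z up, the work surface at z = 0. Lengths are in m, angles in rad, forces in N, time in s.
With the tool pointing down it reaches from about 0.3 to 0.775 m from the base axis. Payload 14.6 kg.
Tool frame: the origin (TCP) lies at the very end of the fingers, on their centre line; the grasp point (between the pads) lies 19 mm behind it; z points along the fingers, y is the line along which they close (so a half turn about z gives the same grasp; the last joint's range is limited). The gripper opens to 94 mm and grips with 3 to 60 N. Pads are 16 mm wide; open, the fingers measure 119 mm over their backs; the gripper's body (75 mm by 177 mm) begins 78 mm behind the grasp point.
Start: joints at [-1.217, 0.3, 1.521, -0, 1.321, -0.067], TCP at [0.225, -0.502, 0.205] pointing down, gripper open.
Joint ranges: [-3.03, 3.03], [-0.79, 2.21], [0.23, 2.52], [-1.04, 4.18], [0, 3.07], [-2.55, 2.55]. Speed limits (rad/s): [2.22, 2.22, 2.57, 3.14, 3.14, 3.14].

### API

Orientations are given as [roll, pitch, yaw] about the fixed x, y, z axes, in that order (R = Rz(yaw) Ry(pitch) Rx(roll)).
In Python, from station import ctrl gives the robot as it stands.
- The arm moves only by the tool carry_out, never from a script. Its argument "motion" is text: rows parted by semicolons, each of 7 numbers parted by spaces: the shift along the world's x, y, z in m, then the turn, a rotation vector about the world's x, y, z in degrees, then the closure in counts, from 0 (fully open) to 255 (shut). In form: dx dy dz wx wy wz hand; .... A call has 1 to 20 rows; each row shifts and turns the commanded pose from where the row before left it; what a row does not reach is not made up. A row lasts 1/12 s, in which the tool goes at most 41.7 mm and 7.16 degrees, less where a joint would pass 70% of its speed; a pose out of reach is approached as far as the arm can. A call is refused whole if a number of a shift passes 0.0417 or a number of a turn 7.16, either way. A call with a gripper value outside its range is refused whole. The fingers move at their own pace and stop on an object; "grip_force" is the grip in N (left out, the last holds). Time passes only in rows, so rows that do not move let the fingers close. It gives the time, the measured TCP pose, the force, the opening and the grip force at its end, in the units of the state.
- ctrl.get_obs(): the state, without advancing time (a new reading comes with each control period).
- ctrl.camera(name): name is "side" or "top" or "wrist"; returns a dict with "pixels" (420x560x3 uint8, red, green, blue), "range_z" (420x560 float32, m along the optical axis (not along the pixel's ray), 0 where there is no reading), "K" (3x3 intrinsics, pixels), "position" and "attitude" of the camera in the world. Camera axes: x right, y up, looking along -z (the intrinsics and any distortion apply to the point x, -y, -z); pixel columns grow to the right and rows downward; lengths in m; the calibration is good to about 2 mm. A picture is of the moment at which its call begins.
- ctrl.hand_in(): hands the job in; it is judged then, once.
The state is a dict: "time_s": time; "qpos": joint angles; "joint_vel": joint speeds; "tau": joint torques, N m; "ee_pos": TCP position; "eef_rot": TCP orientation; "force": force on the tool from outside, world axes, zero at the start; "moment": the same for the moment, N m; "grip_width": finger opening in m; "grip_force": force on a finger pad.
Only numpy, scipy, OpenCV 4.12 (cv2) and the standard library are available. Lean on these libraries where they do the work, as an engineer would, in place of code of your own. Each camera call takes 0.05 s, during which the arm holds its last target. There are 200 camera calls.

## Working session

There is one attempt and no reset: what is moved stays moved. The work goes in short steps, Python scripts to look and compute and a tool call to move; the robot and the scene stay as the last step left them, time stands still between calls to the robot, and variables do not carry over. Pictures are saved under pics/ and viewed, at most 10 in all, crops included, and the job is handed in when it is done.

Besides the shell and the picture viewer there is one more tool, called after ">>>" by a JSON object that holds its "method" and its "body", one argument or row to a line. carry_out: Moves the arm, as the interface text tells. Its arguments: {"type":"object","properties":{"motion":{"type":"string"},"grip_force":{"type":"number"}},"required":["motion"]}

```bash
mkdir -p pics; ls
cat > h.py <<'E'
import numpy as np,cv2
from station import ctrl
from scipy.spatial.transform import Rotation as R
np.set_printoptions(precision=4,suppress=True)
def cam(n,png=None):
    c=ctrl.camera(n)
    if png: cv2.imwrite('pics/'+png,c['pixels'][:,:,::-1])
    return c
def rot(c):
    a=np.array(c['attitude'],float)
    return a if a.shape==(3,3) else (R.from_euler('xyz',a).as_matrix() if a.size==3 else R.from_quat(a).as_matrix())
def cloud(c):
    z=c['range_z'];v,u=np.mgrid[:z.shape[0],:z.shape[1]];K=c['K']
    p=np.stack([(u-K[0,2])/K[0,0]*z,-(v-K[1,2])/K[1,1]*z,-z],-1)
    return p@rot(c).T+np.array(c['position'])
def ray(c,u,v,h):
    K=c['K'];d=rot(c)@np.array([(u-K[0,2])/K[0,0],-(v-K[1,2])/K[1,1],-1.]);o=np.array(c['position'])
    return o+d*(h-o[2])/d[2]
E
python3 - <<'E'
from h import *
for n in('top','side'):
    c=cam(n,n+'0.png');print(n,{k:v for k,v in c.items() if k not in('pixels','range_z')})
o=ctrl.get_obs();print(o)
E
```

```text
pics
top {'K': array([[397.663 ,   0.    , 282.0429],
       [  0.    , 397.663 , 209.1079],
       [  0.    ,   0.    ,   1.    ]]), 'position': array([0.5501, 0.0512, 1.0386]), 'attitude': array([ 0.0573, -0.0201, -1.5909])}
side {'K': array([[433.0455,   0.    , 273.2534],
       [  0.    , 433.0455, 210.2008],
       [  0.    ,   0.    ,   1.    ]]), 'position': array([0.5498, 0.6517, 0.7621]), 'attitude': array([ 0.7811,  0.0142, -3.073 ])}
{'time_s': 0.1, 'qpos': array([-1.2166,  0.3004,  1.5215, -0.    ,  1.3207, -0.0666]), 'joint_vel': array([ 0.0013, -0.0034, -0.0035, -0.0004, -0.0006,  0.0013]), 'tau': array([  0.0001, -53.2646, -35.3283,   0.0709,   0.0235,  -0.0001]), 'ee_pos': array([ 0.2246, -0.5018,  0.205 ]), 'eef_rot': array([-3.1406, -0.    ,  0.4208]), 'force': array([0.2832, 1.0241, 0.4306]), 'moment': array([-0.0261,  0.009 ,  0.0443]), 'grip_force': 0.0, 'grip_width': 0.09364694848443335}
```

View pics/top0.png

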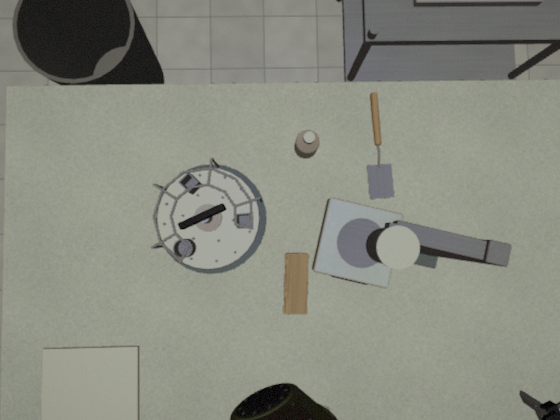

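View pics/side0.png

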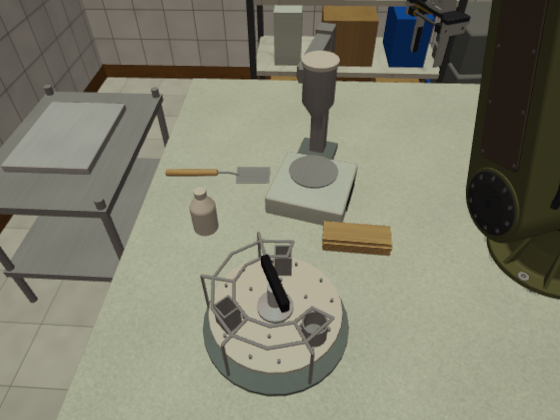

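The top view shows the magazine at about (208,217), the handle running (180,223)–(225,207), the round cup at (185,248), and the moulds at (244,220) and (190,184). The stand has its hopper at (398,246) and its pan at about (362,243). In the picture the gate is towards (222,250), so the dial must turn counter-clockwise (+60°). The side view agrees. It puts the cup at (315,328), left of the front.

```bash
cat > m.py <<'E'
from h import *
def circ(p):
    A=np.c_[2*p,np.ones(len(p))];s=np.linalg.lstsq(A,(p**2).sum(1),rcond=None)[0]
    return s[:2],np.sqrt(s[2]+s[0]**2+s[1]**2)
c=cam('top');s=cam('side');P=cloud(c);S=cloud(s)
def box(P,u0,u1,v0,v1,z0,z1):
    Q=P[v0:v1,u0:u1].reshape(-1,3);return Q[(Q[:,2]>z0)&(Q[:,2]<z1)]
for n,X,b in(('top',P,(140,280,150,285)),('side',S,(195,355,225,385))):
    d=box(X,*b,.055,.066); h=cv2.convexHull(d[:,:2].astype(np.float32))[:,0]
    print(n,'dial mec',cv2.minEnclosingCircle(h),'z',np.median(d[:,2]))
    q=box(X,*b,.145,.165);r=cv2.minAreaRect(q[:,:2].astype(np.float32));print(' handle',r,len(q),np.median(q[:,2]))
    bx=cv2.boxPoints(r);print(bx)
# cup
q=box(P,165,205,230,265,.098,.112);print('cup rim',cv2.minEnclosingCircle(q[:,:2].astype(np.float32)),len(q),np.median(q[:,2]))
q=box(S,290,345,300,350,.098,.112);print('cup rim side',cv2.minEnclosingCircle(q[:,:2].astype(np.float32)),len(q))
# stand
q=box(P,360,440,200,285,.355,.385);print('hopper',cv2.minEnclosingCircle(q[:,:2].astype(np.float32)),np.median(q[:,2]))
for X,b in((P,(305,425,190,290)),(S,(255,370,140,225))):
    q=box(X,*b,.079,.092);print('pan',cv2.minEnclosingCircle(q[:,:2].astype(np.float32)),np.median(q[:,2]),len(q))
    q=box(X,*b,.048,.063);print('housing',cv2.minAreaRect(q[:,:2].astype(np.float32)))
q=box(P,475,520,230,275,.35,.375);print('column top',q.mean(0),q.max(0))
for n,b in(('spray',(290,325,120,160)),('boards',(280,312,248,318))):
    q=box(P,*b,.02,.2);print(n,q.mean(0),q.min(0),q.max(0))
E
python3 m.py
```

```text
top dial mec ((0.5870474576950073, 0.21114380657672882), 0.13538284599781036) z 0.05934586471875086
 handle ((0.5879300832748413, 0.21209579706192017), (0.01647862419486046, 0.10990387946367264), 23.559057235717773) 362 0.1528842737114155
[[0.5584 0.2592]
 [0.6023 0.1584]
 [0.6174 0.165 ]
 [0.5735 0.2658]]
side dial mec ((0.587108314037323, 0.2138563096523285), 0.1376853883266449) z 0.05905730800026143
 handle ((0.5865356922149658, 0.2137969434261322), (0.016378749161958694, 0.10856013745069504), 23.725786209106445) 533 0.1526547831115862
[[0.5572 0.2602]
 [0.6009 0.1608]
 [0.6159 0.1674]
 [0.5722 0.2668]]
cup rim ((0.5162903070449829, 0.2646647095680237), 0.023082895204424858) 78 0.10328770351301536
cup rim side ((0.514613687992096, 0.26522985100746155), 0.02348407544195652) 146
hopper ((0.5196613669395447, -0.15832586586475372), 0.037324439734220505) 0.36708530417957774
pan ((0.5195807814598083, -0.1587180495262146), 0.0600239560008049) 0.08407695809728988 1425
housing ((0.5117638111114502, -0.18904541432857513), (0.25312095880508423, 0.1898651272058487), 75.66151428222656)
pan ((0.5178741812705994, -0.15832801163196564), 0.061515871435403824) 0.08465246504378271 1288
housing ((0.5082341432571411, -0.19392944872379303), (0.2693570554256439, 0.18881843984127045), 75.6343994140625)
column top [ 0.5064 -0.3311  0.3579] [ 0.529  -0.2973  0.3631]
spray [ 0.7624 -0.0325  0.0848] [ 0.7402 -0.0635  0.0204] [ 0.7992 -0.0061  0.1232]
boards [ 0.42   -0.0012  0.039 ] [ 0.3448 -0.0327  0.0201] [0.4961 0.0301 0.0456]
```

Measured values:
- **Magazine:** axis at (0.587, 0.213), yaw 23.6°.
- **Pan:** centre at (0.519, -0.158).
- **Gate:** (0.5045, 0.177).

Next I swing inside the stand to the handle.

>>> {"method": "carry_out", "body": {
  "motion": "-0.013 -0.029 0.0075 0 0 0 120;-0.013 -0.029 0.0075 0 0 0 120;-0.013 -0.029 0.0075 0 0 0 120;-0.013 -0.029 0.0075 0 0 0 120;-0.013 -0.029 0.0075 0 0 0 120;-0.013 -0.029 0.0075 0 0 0 120;0.024 0.0256 0 0 0 5.7 120;0.024 0.0256 0 0 0 5.7 120;0.024 0.0256 0 0 0 5.7 120;0.024 0.0256 0 0 0 5.7 120;0.024 0.0256 0 0 0 5.7 120;0.024 0.0256 0 0 0 5.7 120;0.024 0.0256 0 0 0 5.7 120;0.024 0.0256 0 0 0 5.7 120;0 0 0 0 0 0 120;0 0 0 0 0 0 120"
}}

```text
time_s: 1.53
ee_pos: [0.3396, -0.4703, 0.2506]
eef_rot: [3.142, 0.0, 1.219]
force: [-0.4, 0.6, -0.3]
grip_width: 0.0495
grip_force: 0.0
```

I wrote the first six y-shifts with the wrong sign. Nothing was touched, so I'm correcting from here.

>>> {"method": "carry_out", "body": {
  "motion": "-0.0233 0.0283 0 0 0 0 120;-0.0233 0.0283 0 0 0 0 120;-0.0233 0.0283 0 0 0 0 120;-0.0233 0.0283 0 0 0 0 120;-0.0233 0.0283 0 0 0 0 120;-0.0233 0.0283 0 0 0 0 120;0.023 0.0295 0 0 0 0 120;0.023 0.0295 0 0 0 0 120;0.023 0.0295 0 0 0 0 120;0.023 0.0295 0 0 0 0 120;0.023 0.0295 0 0 0 0 120;0.023 0.0295 0 0 0 0 120;0 0.031 0 0 0 5.4 120;0 0.031 0 0 0 5.4 120;0 0.031 0 0 0 5.4 120;0 0.031 0 0 0 5.4 120;0 0.031 0 0 0 5.4 120;0 0.031 0 0 0 5.4 120;0 0.031 0 0 0 5.4 120;0 0.031 0 0 0 5.4 120"
}}

```text
time_s: 3.2
ee_pos: [0.337, 0.1244, 0.2506]
eef_rot: [3.141, 0.0, 1.972]
force: [0.2, 0.0, 0.2]
grip_width: 0.0497
grip_force: 0.0
```

>>> {"method": "carry_out", "body": {
  "motion": "0.031 0.011 0 0 0 0.6 120;0.031 0.011 0 0 0 0 120;0.031 0.011 0 0 0 0 120;0.031 0.011 0 0 0 0 120;0.031 0.011 0 0 0 0 120;0.031 0.011 0 0 0 0 120;0.031 0.011 0 0 0 0 120;0.031 0.011 0 0 0 0 120;0 0 0 0 0 0 120;0 0 0 0 0 0 120"
}}

```text
time_s: 4.03
ee_pos: [0.5859, 0.2105, 0.2485]
eef_rot: [-3.139, -0.0, 1.979]
force: [-0.3, 0.6, 0.3]
grip_width: 0.0502
grip_force: 0.0
```

Run:
```python
from h import *
o=ctrl.get_obs();print(o['qpos'],o['ee_pos'],o['eef_rot'])
c=cam('wrist','w1.png');print(c['position'],c['attitude'],ray(c,280,210,.154))
```

```text
[ 0.2862  0.4412  1.2302 -0.0002  1.4729 -0.1216] [0.5859 0.2105 0.2485] [-3.1389 -0.0002  1.9787]
[0.5553 0.2803 0.4283] [-0.2676  0.0023  0.408 ] [0.5856 0.2072 0.154 ]
```

View pics/w1.png

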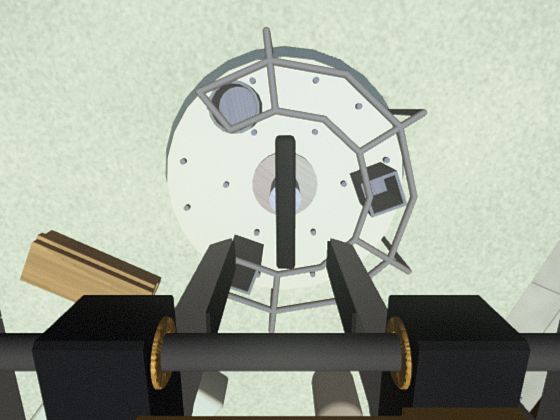

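The wrist view shows the handle bar at columns 277–296, rows 135–268, parallel to the pads. The fingertips at about 235 and 335 straddle it evenly. I go down and grip it.

>>> {"method": "carry_out", "body": {
  "motion": "0 0.002 -0.02 0 0 0 120;0.001 0 -0.02 0 0 0 120;0 0 -0.02 0 0 0 120;0 0 -0.02 0 0 0 120;0 0 -0.02 0 0 0 120;0 0 -0.015 0 0 0 120;0 0 -0.009 0 0 0 120;0 0 0 0 0 0 120;0 0 0 0 0 0 255;0 0 0 0 0 0 255;0 0 0 0 0 0 255;0 0 0 0 0 0 255;0 0 0 0 0 0 255;0 0 0 0 0 0 255",
  "grip_force": 25
}}

```text
time_s: 5.25
ee_pos: [0.5882, 0.2144, 0.1283]
eef_rot: [3.134, 0.001, 1.981]
force: [11.0, 3.7, 7.1]
grip_width: 0.0155
grip_force: 32.9
```

>>> {"method": "carry_out", "body": {
  "motion": "0.001 0.001 0 0 0 2 255;0 0 0 0 0 3 255;0 0 0 0 0 4 255;0 0 0 0 0 4 255;0 0 0 0 0 4 255;0 0 0 0 0 4 255;0 0 0 0 0 4 255;0 0 0 0 0 4 255;0 0 0 0 0 4 255;0 0 0 0 0 4 255;0 0 0 0 0 4 255;0 0 0 0 0 4 255;0 0 0 0 0 4 255;0 0 0 0 0 4 255;0 0 0 0 0 4 255;0 0 0 0 0 2 255;0 0 0 0 0 1 255;0 0 0 0 0 0 255;0 0 0 0 0 0 255"
}}

```text
time_s: 6.83
ee_pos: [0.5869, 0.2128, 0.1282]
eef_rot: [-3.139, 0.001, 3.028]
force: [-9.2, -15.1, 13.9]
grip_width: 0.0157
grip_force: 30.8
```

Turned by 60.0°. I release and lift.

>>> {"method": "carry_out", "body": {
  "motion": "0 0 0 0 0 0 150;0 0 0 0 0 0 120;0 0 0 0 0 0 120;0 0 0 0 0 0 120;0 0 0 0 0 0 120;0 0 0 0 0 0 120;0 0 0.02 0 0 0 120;0 0 0.03 0 0 0 120;0 0 0.035 0 0 0 120;0 0 0.035 0 0 0 120;-0.03 -0.011 0.02 0 0 0 120;-0.03 -0.011 0 0 0 0 120;-0.03 -0.011 0 0 0 0 120;-0.03 -0.011 0 0 0 0 120;-0.03 -0.011 0 0 0 0 120;-0.03 -0.011 0 0 0 0 120;-0.03 -0.011 0 0 0 0 120;0 0 0 0 0 0 120"
}}

```text
time_s: 8.33
ee_pos: [0.3735, 0.1365, 0.2669]
eef_rot: [3.142, 0.001, 3.028]
force: [-0.2, 0.6, 1.0]
grip_width: 0.0497
grip_force: 0.0
```

Run:
```python
from m import *
c=cam('top','top2.png')
P=cloud(c)
q=box(P,190,245,225,285,.09,.112);print('cup',cv2.minEnclosingCircle(q[:,:2].astype(np.float32)),len(q))
S=cloud(cam('side','side2.png'))
q=box(S,195,355,225,385,.09,.112);q=q[np.hypot(*(q[:,:2]-[.5045,.177]).T)<.04];print('cup',cv2.minEnclosingCircle(q[:,:2].astype(np.float32)),len(q))
print(ctrl.get_obs()['qpos'],ctrl.get_obs()['ee_pos'],ctrl.get_obs()['eef_rot'])
```

```text
top dial mec ((0.5881711840629578, 0.20955345034599304), 0.1366259604692459) z 0.05934544943112774
 handle ((0.5880241394042969, 0.21190911531448364), (0.016536684706807137, 0.10949356108903885), 83.68333435058594) 375 0.15258011270883498
[[0.5327 0.2097]
 [0.6415 0.1977]
 [0.6433 0.2141]
 [0.5345 0.2262]]
side dial mec ((0.587783694267273, 0.2142670899629593), 0.13795004785060883) z 0.059055728113309225
 handle ((0.5868543386459351, 0.21333418786525726), (0.017353259027004242, 0.10963059216737747), 84.14756774902344) 610 0.15232209928550228
[[0.5314 0.2103]
 [0.6405 0.1991]
 [0.6423 0.2164]
 [0.5332 0.2276]]
cup rim ((0.0, 0.0), 0.0) 0 nan
cup rim side ((0.0, 0.0), 0.0) 0
hopper ((0.5196021199226379, -0.1583516150712967), 0.0373561754822731) 0.3670623299080022
pan ((0.5194869041442871, -0.1587616354227066), 0.05991704389452934) 0.08411815757039742 1425
housing ((0.5116255879402161, -0.18915428221225739), (0.2536948621273041, 0.18967173993587494), 75.65516662597656)
pan ((0.5184261798858643, -0.15797439217567444), 0.06202325597405434) 0.08464882553824427 1286
housing ((0.5078030824661255, -0.19390331208705902), (0.2701239287853241, 0.1889217048883438), 75.47034454345703)
column top [ 0.5066 -0.3309  0.3579] [ 0.5289 -0.297   0.3623]
spray [ 0.7623 -0.0327  0.085 ] [ 0.7406 -0.0637  0.0206] [ 0.7989 -0.0061  0.1238]
boards [ 0.4203 -0.0012  0.0388] [ 0.3447 -0.0328  0.0201] [0.4962 0.0301 0.0455]
cup ((0.5062049627304077, 0.1762789934873581), 0.023110033944249153) 103
cup ((0.5052955150604248, 0.17701074481010437), 0.02442317269742489) 301
[ 0.2587 -0.086   1.8053 -0.      1.4221 -1.1988] [0.3775 0.1377 0.2665] [3.1416 0.0002 3.0282]
  return _methods._mean(a, axis=axis, dtype=dtype,
  ret = ret.dtype.type(ret / rcount)
```

View pics/side2.png

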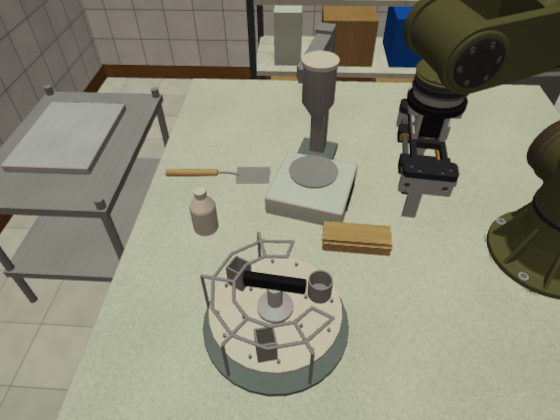

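The dial turned 60.2° and settled. The side view shows the cup at (320,287), in front at the gate. That is (0.5055, 0.1767) in the world, 1 mm from where it should be. The moulds are at (238,270) and (266,343) in their places. Next I lean the tool back 45°, heading 16°.

>>> {"method": "carry_out", "body": {
  "motion": "0.023 0.006 0 0 0 5.6 75;0.023 0.006 0 0 0 5.6 75;0.023 0.006 0 0 0 5.6 75;0.023 0.006 0 0 0 5.6 75;0 0 0 1.772 -6.18 0 75;0 0 0 1.772 -6.18 0 75;0 0 0 1.772 -6.18 0 75;0 0 0 1.772 -6.18 0 75;0 0 0 1.772 -6.18 0 75;0 0 0 1.772 -6.18 0 75;0 0 0 1.772 -6.18 0 75;0 0 0 0 0 0 75;0 0 0 0 0 0 75;0 0 0 0 0 0 75"
}}

```text
time_s: 9.7
ee_pos: [0.4697, 0.1618, 0.267]
eef_rot: [3.14, 0.783, -2.865]
force: [0.1, 0.1, 0.2]
grip_width: 0.0661
grip_force: 0.0
```

Run:
```python
from h import *
o=ctrl.get_obs();print(o['qpos'],o['ee_pos'],o['eef_rot']);M=R.from_euler('xyz',o['eef_rot']).as_matrix();print(M)
cup=np.array([.5055,.1767,.092]);print('pre',cup-.061*M[:,2]-o['ee_pos'],'final',cup+.019*M[:,2]-o['ee_pos'])
```

```text
[ 0.2447 -0.265   2.1366  0.0522  0.4882 -1.6398] [0.4697 0.1618 0.267 ] [ 3.1399  0.7826 -2.8645]
[[-0.682  -0.2746  0.6778]
 [-0.1939  0.9615  0.1945]
 [-0.7051  0.0012 -0.7091]]
pre [-0.0055  0.003  -0.1318] final [ 0.0487  0.0186 -0.1885]
```

>>> {"method": "carry_out", "body": {
  "motion": "-0.001 0.0005 -0.02 0 0 0 75;-0.001 0.0005 -0.022 0 0 0 75;-0.001 0.0005 -0.022 0 0 0 75;-0.001 0.0005 -0.022 0 0 0 75;-0.001 0.0005 -0.022 0 0 0 75;0 0.0005 -0.022 0 0 0 75;0 0 0 0 0 0 75;0 0 0 0 0 0 75"
}}

```text
time_s: 10.37
ee_pos: [0.4645, 0.1649, 0.1361]
eef_rot: [3.139, 0.782, -2.865]
force: [-0.2, 0.3, 0.5]
grip_width: 0.0662
grip_force: 0.0
```

Run:
```python
from h import *
o=ctrl.get_obs();print(o['qpos'],o['ee_pos'],o['eef_rot']);M=R.from_euler('xyz',o['eef_rot']).as_matrix()
cup=np.array([.5055,.1767,.092]);print('final',cup+.019*M[:,2]-o['ee_pos'])
c=cam('wrist','w2.png');P=cloud(c).reshape(-1,3);q=P[(P[:,2]>.1)&(P[:,2]<.11)&(np.hypot(P[:,0]-.5055,P[:,1]-.1767)<.03)];print(len(q),cv2.minEnclosingCircle(q[:,:2].astype(np.float32)))
```

```text
[ 0.2585 -0.0425  2.3049  0.1554  0.0986 -1.7386] [0.4645 0.1649 0.1361] [ 3.1394  0.782  -2.8646]
final [ 0.0539  0.0155 -0.0576]
1207 ((0.505909264087677, 0.1761242002248764), 0.02412642352283001)
```

View pics/w2.png

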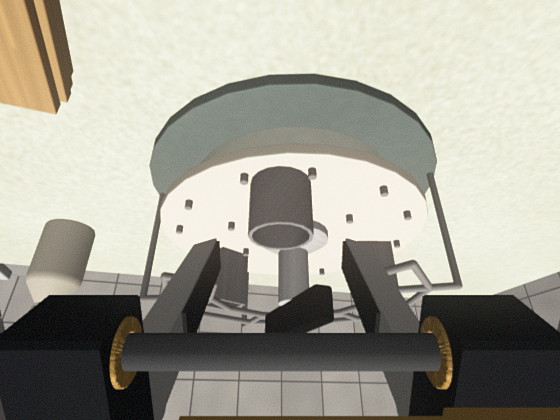

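The wrist view shows the cup centred between the fingers, rim at about (281,235), with the handle and wires clear. Joint 5 is close to its limit of 0, so I'll check the reach with a quick planar model before going in.

```bash
cat > kin.py <<'E'
from h import *
from scipy.optimize import least_squares
D=[([-1.2166,.3004,1.5215,0,1.3207,-.0666],[.2246,-.5018,.205]),
([.2862,.4412,1.2302,-.0002,1.4729,-.1216],[.5859,.2105,.2485]),
([.2587,-.086,1.8053,0,1.4221,-1.1988],[.3775,.1377,.2665]),
([.2447,-.265,2.1366,.0522,.4882,-1.6398],[.4697,.1618,.267]),
([.2585,-.0425,2.3049,.1554,.0986,-1.7386],[.4645,.1649,.1361])]
Rz=lambda a:R.from_rotvec([0,0,a]);Ry=lambda a:R.from_rotvec([0,a,0])
# shoulder r0,h ; L1 ; forearm L2 + offset e ; tool L ; lateral d
def fk(q,p):
    r0,h,L1,L2,e,L,d=p
    a=Ry(q[1]);b=a*Ry(q[2]);w=b*Rz(q[3])*Ry(q[4])
    x=np.array([r0,d,h])+a.apply([0,0,L1])+b.apply([e,0,L2])+w.apply([0,0,L])
    return Rz(q[0]).apply(x),(Rz(q[0])*w).apply([0,0,1])
s=least_squares(lambda p:np.r_[np.concatenate([fk(q,p)[0]-x for q,x in D])*1000,(p[4]*10)],[0,.3,.4,.4,0,.3,.036])
if __name__=='__main__':
    print(s.x,np.abs(s.fun).max(),[fk(q,s.x)[1] for q,x in D[3:]])
    for name,c in(('gate',[.5055,.1765,.092]),('pan',[.519,-.1585,.112])):
        for al in(45,40,35):
            h=np.arctan2(c[1],c[0])-.067
            al_=np.radians(al);z=np.array([np.cos(h)*np.sin(al_),np.sin(h)*np.sin(al_),-np.cos(al_)])
            t=np.array(c)+.019*z
            for back in(.08,.06,.04,.02,0):
                f=lambda q:np.r_[(fk(q,s.x)[0]-(t-back*z))*10,fk(q,s.x)[1]-z]
                k=least_squares(f,[h,0,2.2,0,.3],bounds=([-3,-.79,.23,-1.04,0],[3,2.21,2.52,4.18,3.07]))
                print(name,al,back,k.x,k.cost)
E
python3 kin.py
```

```text
[0.0002 0.221  0.424  0.4473 0.0408 0.2705 0.0366] 0.40791640658023887 [array([ 0.6778,  0.1945, -0.709 ]), array([ 0.6772,  0.1948, -0.7096])]
gate 45 0.08 [ 0.2665 -0.0408  2.3084  0.0194  0.0886] 2.93386877576749e-19
gate 45 0.06 [0.2666 0.0281 2.2858 0.0388 0.0423] 3.723658873132266e-22
gate 45 0.04 [0.2667 0.0952 2.2608 1.4426 0.0016] 2.5114126474809556e-31
gate 45 0.02 [0.2668 0.1604 2.2334 3.1016 0.0376] 2.448044930078749e-27
gate 45 0 [0.2669 0.2235 2.204  3.1213 0.0713] 4.061520855136705e-23
gate 40 0.08 [ 0.2667 -0.0339  2.2419  0.0063  0.2354] 2.0906127281450495e-18
gate 40 0.06 [0.2667 0.0303 2.2246 0.0075 0.1886] 9.920472439346467e-24
gate 40 0.04 [0.2668 0.0937 2.2047 0.0093 0.1451] 3.986948466933681e-27
gate 40 0.02 [0.2669 0.1561 2.1824 0.0124 0.105 ] 3.978971265104029e-31
gate 40 0 [0.267  0.2173 2.1578 0.0184 0.0684] 6.517510676853957e-21
gate 35 0.08 [ 0.2668 -0.0145  2.1718  0.0033  0.3735] 2.0425420323507227e-24
gate 35 0.06 [0.2669 0.0444 2.1595 0.0037 0.3268] 8.734939706971645e-29
gate 35 0.04 [0.2669 0.1033 2.1447 0.0041 0.2827] 2.4107993342915753e-24
gate 35 
[... 569 characters left out ...]
420438302651e-21
pan 40 0.06 [-0.3641  0.0044  2.1905  0.0019  0.2486] 1.2845956580922752e-27
pan 40 0.04 [-0.3641  0.0656  2.1726  0.0022  0.2052] 1.3288916616271927e-31
pan 40 0.02 [-0.3641  0.1261  2.1523  0.0026  0.165 ] 6.687474238689485e-22
pan 40 0 [-0.364   0.1858  2.1297  0.0032  0.1279] 1.1150109783271682e-27
pan 35 0.08 [-0.3641 -0.0335  2.1344  0.001   0.4299] 4.3381977212982787e-26
pan 35 0.06 [-0.3641  0.0228  2.124   0.001   0.3839] 2.0029671421627253e-31
pan 35 0.04 [-0.3641  0.0793  2.1112  0.0011  0.3402] 4.468157470978387e-32
pan 35 0.02 [-0.364   0.1359  2.0959  0.0012  0.2989] 1.3492513384848234e-19
pan 35 0 [-0.364   0.1924  2.0782  0.0014  0.2602] 5.675770477483058e-25
```

The model fits to 0.4 mm. At 45° joint 5 would run through its singularity, so I reduce the lean to about 38°, which still clears the nozzle by about 10 mm.

>>> {"method": "carry_out", "body": {
  "motion": "0.0025 0.0008 0.001 -0.93 3.27 -0.35 75;0.0025 0.0008 0.001 -0.93 3.27 -0.35 75;0 0 0 0 0 0 75;0 0 0 0 0 0 75;0.0059 0.0016 -0.0079 0 0 0 75;0.0059 0.0016 -0.0079 0 0 0 75;0.0059 0.0016 -0.0079 0 0 0 75;0.0059 0.0016 -0.0079 0 0 0 75;0.0059 0.0016 -0.0079 0 0 0 75;0.0059 0.0016 -0.0079 0 0 0 75;0 0 0 0 0 0 75;0 0 0 0 0 0 75"
}}

```text
time_s: 11.42
ee_pos: [0.5039, 0.1756, 0.091]
eef_rot: [3.141, 0.667, -2.876]
force: [-0.3, 0.5, -1.5]
grip_width: 0.0665
grip_force: 0.0
```

Run:
```python
from h import *
o=ctrl.get_obs();print(o['qpos'],o['ee_pos'],o['eef_rot'],o['force']);M=R.from_euler('xyz',o['eef_rot']).as_matrix();print(M)
cup=np.array([.5057,.1765,.09]);print('final',cup+.019*M[:,2]-o['ee_pos'])
```

```text
[ 0.2669  0.1588  2.167  -0.0018  0.149  -1.5679] [0.5039 0.1756 0.091 ] [ 3.141   0.6668 -2.8762] [-0.3385  0.4785 -1.4643]
[[-0.7583 -0.2627  0.5967]
 [-0.2061  0.9649  0.1629]
 [-0.6185  0.0005 -0.7858]]
final [ 0.0132  0.004  -0.0159]
```

>>> {"method": "carry_out", "body": {
  "motion": "0.0066 0.002 -0.008 0 0 0 75;0.0066 0.002 -0.0075 0 0 0 75;0 0 0 0 0 0 75;0 0 0 0 0 0 100;0 0 0 0 0 0 130;0 0 0 0 0 0 160;0 0 0 0 0 0 200;0 0 0 0 0 0 200;0 0 0 0 0 0 200;0 0 0 0 0 0 200",
  "grip_force": 20
}}

```text
time_s: 12.25
ee_pos: [0.5177, 0.1798, 0.0762]
eef_rot: [3.141, 0.668, -2.876]
force: [-3.6, -2.0, 6.4]
grip_width: 0.0461
grip_force: 20.0
```

Run:
```python
from kin import *
al=np.radians(38.2)
for n,t,hd in(('lift',[.5177,.1798,.166],15.3),('back',[.4117,.151,.166],15.3),('mid',[.415,.0155,.166],-2.8),('pre',[.4185,-.12,.166],-20.9),('pre2',[.4185,-.12,.116],-20.9),('pan',[.5306,-.1629,.096],-20.9)):
    h=np.radians(hd);z=np.array([np.cos(h)*np.sin(al),np.sin(h)*np.sin(al),-np.cos(al)])
    k=least_squares(lambda q:np.r_[(fk(q,s.x)[0]-t)*10,fk(q,s.x)[1]-z],[h,0,2.2,0,.3],bounds=([-3,-.79,.23,-1.04,0],[3,2.21,2.52,4.18,3.07]))
    print(n,k.x,k.cost)
```

```text
lift [ 0.2677  0.0414  2.0727 -0.0011  0.3607] 3.57365776756378e-26
back [ 0.2687 -0.2395  2.3216 -0.0026  0.3928] 2.8551865203222106e-27
mid [-0.0522 -0.3102  2.3705  0.0051  0.4146] 1.4441230594654192e-29
pre [-0.3625 -0.2488  2.3283 -0.0037  0.3954] 1.9155541008120666e-25
pre2 [-0.3625 -0.1322  2.3826 -0.0064  0.2245] 3.471448793113164e-21
pan [-0.3634  0.1909  2.1105 -0.0049  0.1736] 2.3729049902571855e-21
```

>>> {"method": "carry_out", "body": {
  "motion": "0 0 0.005 0 0 0 200;0 0 0.01 0 0 0 200;0 0 0.012 0 0 0 200;0 0 0.015 0 0 0 200;0 0 0.015 0 0 0 200;0 0 0.015 0 0 0 200;0 0 0.012 0 0 0 200;0 0 0.006 0 0 0 200;0 0 0 0 0 0 200;0 0 0 0 0 0 200"
}}

```text
time_s: 13.08
ee_pos: [0.5172, 0.1797, 0.1652]
eef_rot: [3.141, 0.666, -2.876]
force: [-0.1, 0.0, -1.2]
grip_width: 0.0462
grip_force: 20.0
```

>>> {"method": "carry_out", "body": {
  "motion": "-0.008 -0.002 0 0 0 0 200;-0.015 -0.004 0 0 0 0 200;-0.02 -0.0055 0 0 0 0 200;-0.02 -0.0055 0 0 0 0 200;-0.02 -0.0055 0 0 0 0 200;-0.015 -0.004 0 0 0 0 200;-0.008 -0.0025 0 0 0 0 200;0 0 0 0 0 0 200"
}}

```text
time_s: 13.75
ee_pos: [0.4101, 0.1505, 0.165]
eef_rot: [3.141, 0.666, -2.876]
force: [0.6, -0.5, -1.6]
grip_width: 0.046
grip_force: 20.0
```

>>> {"method": "carry_out", "body": {
  "motion": "0.0005 -0.009 0 0 0 -1.2 200;0.0005 -0.014 0 0 0 -1.9 200;0.0005 -0.018 0 0 0 -2.4 200;0.0005 -0.02 0 0 0 -2.7 200;0.0005 -0.02 0 0 0 -2.7 200;0.0005 -0.02 0 0 0 -2.7 200;0.0005 -0.02 0 0 0 -2.7 200;0.0005 -0.02 0 0 0 -2.7 200;0.0005 -0.02 0 0 0 -2.7 200;0.0005 -0.02 0 0 0 -2.7 200;0.0005 -0.02 0 0 0 -2.7 200;0.0005 -0.02 0 0 0 -2.7 200;0.0005 -0.018 0 0 0 -2.4 200;0.0005 -0.016 0 0 0 -2.1 200;0 -0.01 0 0 0 -1.4 200;0 -0.006 0 0 0 -1.2 200;0 0 0 0 0 0 200;0 0 0 0 0 0 200;0 0 0 0 0 0 200"
}}

```text
time_s: 15.33
ee_pos: [0.4185, -0.12, 0.1654]
eef_rot: [3.141, 0.666, 2.764]
force: [0.4, 0.3, -2.6]
grip_width: 0.0462
grip_force: 20.0
```

Run:
```python
from h import *
o=ctrl.get_obs();print(o['qpos'],o['ee_pos'],o['eef_rot'],o['force']);M=R.from_euler('xyz',o['eef_rot']).as_matrix();print(M)
f=M[:2,2]/np.hypot(*M[:2,2]);exp=o['ee_pos'][:2]-.0122*f;print('exp cup',exp)
S=cloud(cam('side','s3.png'));z0=o['ee_pos'][2]-.0162
for a,b in((z0+.04,z0+.049),):
    q=S.reshape(-1,3);q=q[(q[:,2]>a)&(q[:,2]<b)&(np.hypot(*(q[:,:2]-exp).T)<.033)];print(len(q),cv2.minEnclosingCircle(q[:,:2].astype(np.float32)))
```

```text
[-0.3549 -0.2465  2.3281 -0.0354  0.3939 -1.52  ] [ 0.4185 -0.12    0.1654] [3.141  0.6664 2.7637] [ 0.439   0.3254 -2.5731]
[[-0.7306  0.3686  0.5748]
 [ 0.29    0.9296 -0.2275]
 [-0.6182  0.0005 -0.786 ]]
exp cup [ 0.4072 -0.1155]
82 ((0.4074975848197937, -0.11604800075292587), 0.03243169188499451)
```

View pics/s3.png

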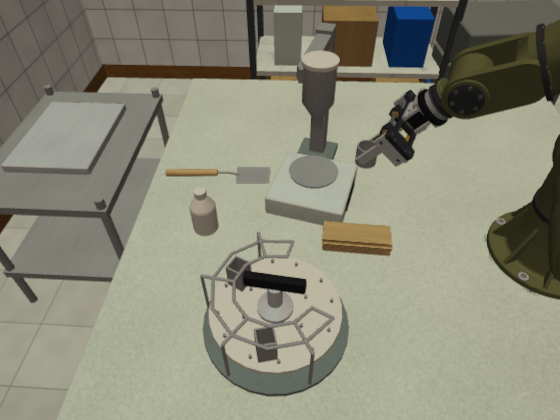

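The side view shows the cup held upright at (367,153), just short of the pan, which is at (314,171). The dial and moulds are undisturbed. I lower it and move in under the nozzle.

>>> {"method": "carry_out", "body": {
  "motion": "0 0 -0.008 0 0 0 200;0 0 -0.015 0 0 0 200;0 0 -0.015 0 0 0 200;0 0 -0.009 0 0 0 200;0.006 -0.0023 0 0 0 0 200;0.011 -0.0042 0 0 0 0 200;0.015 -0.0058 0 0 0 0 200;0.016 -0.0061 0 0 0 0 200;0.016 -0.0061 0 0 0 0 200;0.016 -0.0061 0 0 0 0 200;0.014 -0.0054 0 0 0 0 200;0.011 -0.0042 0 0 0 0 200;0.0068 -0.0027 0 0 0 0 200;0 0 0 0 0 0 200;0 0 0 0 0 0 200;0 0 0 0 0 0 200"
}}

```text
time_s: 16.72
ee_pos: [0.5299, -0.1629, 0.1186]
eef_rot: [3.141, 0.667, 2.763]
force: [0.5, 0.0, -2.8]
grip_width: 0.0461
grip_force: 20.0
```

Run:
```python
from h import *
o=ctrl.get_obs();print(o['qpos'],o['ee_pos'],o['eef_rot'],o['force'])
c=cam('side','s4.png');cv2.imwrite('pics/s4c.png',cv2.resize(c['pixels'][80:230,220:470,::-1],None,fx=3,fy=3))
```

```text
[-0.3586  0.1431  2.0972 -0.0501  0.2352 -1.5065] [ 0.5299 -0.1629  0.1186] [3.141  0.6665 2.7632] [ 0.5067  0.041  -2.8327]
```

View pics/s4c.png

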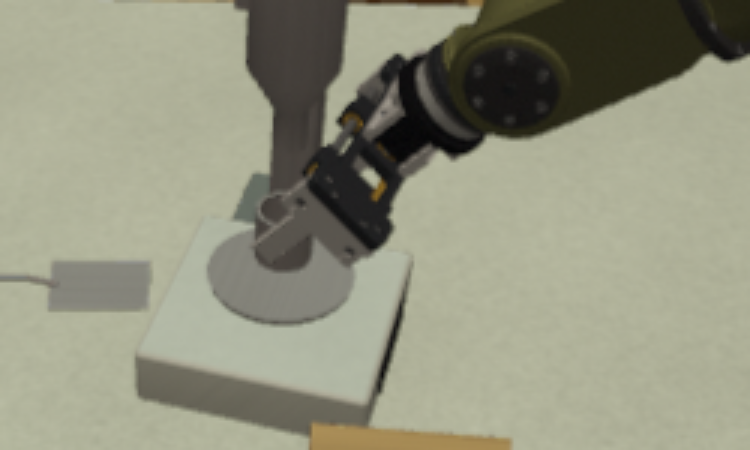

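The cup at (283,230) in the crop hangs over the pan at (281,275), and the gripper is clear of the nozzle. I lower slowly.

>>> {"method": "carry_out", "body": {
  "motion": "0 0 -0.004 0 0 0 200;0 0 -0.004 0 0 0 200;0 0 -0.004 0 0 0 200;0 0 -0.002 0 0 0 200;0 0 -0.002 0 0 0 200;0 0 -0.002 0 0 0 200;0 0 -0.001 0 0 0 200;0 0 -0.001 0 0 0 200;0 0 0 0 0 0 200;0 0 0 0 0 0 200"
}}

```text
time_s: 17.6
ee_pos: [0.5303, -0.1631, 0.0987]
eef_rot: [3.141, 0.667, 2.763]
force: [-0.8, 0.4, -1.3]
grip_width: 0.0463
grip_force: 20.0
```

>>> {"method": "carry_out", "body": {
  "motion": "0 0 -0.001 0 0 0 200;0 0 -0.001 0 0 0 200;0 0 0 0 0 0 200;0 0 0 0 0 0 200;0 0 0 0 0 0 124;0 0 0 0 0 0 118;0 0 0 0 0 0 110;0 0 0 0 0 0 100;0 0 0 0 0 0 90;0 0 0 0 0 0 75;0 0 0 0 0 0 75;0 0 0 0 0 0 75"
}}

```text
time_s: 18.6
ee_pos: [0.5303, -0.1631, 0.0966]
eef_rot: [3.141, 0.667, 2.763]
force: [0.2, 0.3, -0.6]
grip_width: 0.0665
grip_force: 0.0
```

Run:
```python
from h import *
o=ctrl.get_obs();print(o['ee_pos'],o['force'],o['grip_width'])
c=cam('side');S=cloud(c).reshape(-1,3)
cv2.imwrite('pics/s5c.png',cv2.resize(c['pixels'][80:230,220:470,::-1],None,fx=3,fy=3))
```

```text
[ 0.5303 -0.1631  0.0966] [ 0.1955  0.2829 -0.6405] 0.06651760968486399
```

View pics/s5c.png

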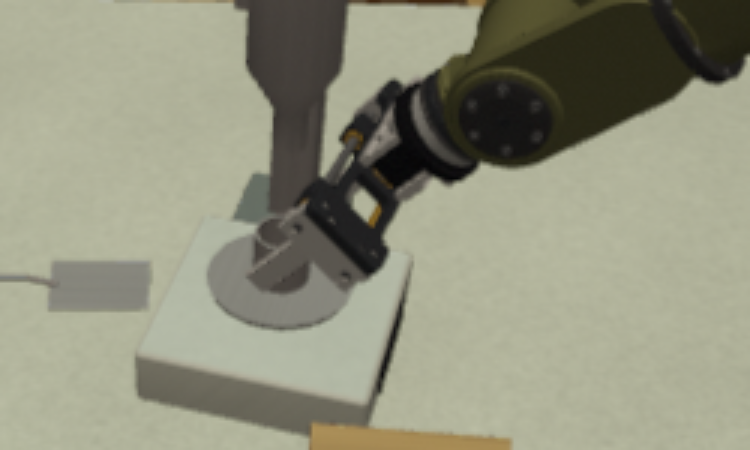

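The cup stands upright on the pan with the fingers open. I back out radially.

>>> {"method": "carry_out", "body": {
  "motion": "-0.0047 0.0018 0.001 0 0 0 75;-0.0093 0.0037 0.003 0 0 0 75;-0.0093 0.0037 0.003 0 0 0 75;-0.0093 0.0037 0.004 0 0 0 75;-0.014 0.0055 0.005 0 0 0 75;-0.0186 0.0074 0.006 0 0 0 75;-0.0186 0.0074 0.008 0 0 0 75;-0.0186 0.0074 0.01 0 0 0 75;-0.0186 0.0074 0.01 0 0 0 75;0 0 0 0 0 0 75;0 0 0 0 0 0 75;0 0 0 0 0 0 75"
}}

```text
time_s: 19.65
ee_pos: [0.4096, -0.1152, 0.1467]
eef_rot: [3.141, 0.668, 2.763]
force: [-0.7, -0.6, 0.2]
grip_width: 0.0667
grip_force: 0.0
```

Run:
```python
from h import *
o=ctrl.get_obs();print(o['time_s'],o['ee_pos'],o['force'])
c=cam('side');S=cloud(c);Q=S[140:225,255:370].reshape(-1,3)
d=np.hypot(*(Q[:,:2]-[.519,-.1584]).T)
q=Q[(Q[:,2]>.119)&(Q[:,2]<.131)&(d<.04)];print('rim',cv2.minEnclosingCircle(q[:,:2].astype(np.float32)),q[:,2].max(),len(q))
q=Q[(Q[:,2]>.07)&(Q[:,2]<.088)&(d<.063)];print('pan',cv2.minEnclosingCircle(q[:,:2].astype(np.float32)),np.median(q[:,2]))
P=S[225:385,195:355].reshape(-1,3);q=P[(P[:,2]>.145)&(P[:,2]<.165)];print(cv2.minAreaRect(q[:,:2].astype(np.float32)))
cv2.imwrite('pics/s6.png',c['pixels'][:,:,::-1])
```

```text
19.65 [ 0.4096 -0.1152  0.1467] [-0.654  -0.5539  0.1891]
rim ((0.5181514620780945, -0.15838296711444855), 0.02449318952858448) 0.12618723218700456 103
pan ((0.5171566605567932, -0.15800966322422028), 0.06193261966109276) 0.07967964648783615
((0.5870266556739807, 0.21310876309871674), (0.01774769276380539, 0.10996113717556), 83.63997650146484)
```

View pics/s6.png

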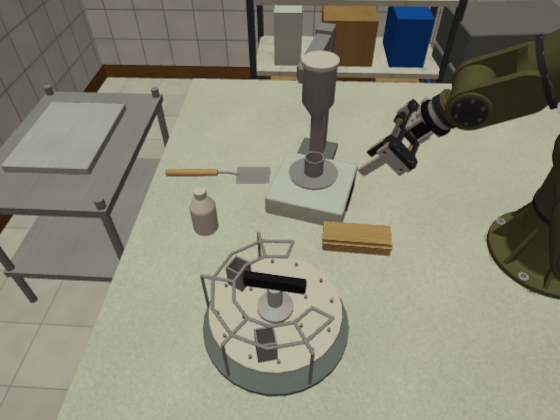

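The cup at (314,163) stands upright and within about 1 mm of the pan's centre. The pan is 5 mm down, the dial is at 60°, the moulds are in place, and the arm is clear of everything.

```bash
python3 -c "
from station import ctrl
print(ctrl.hand_in())"
```

```text
the job is handed in; nothing more can be done
None
```

The job is handed in, though the hand-in returned no verdict: the dial is turned one station (+60°), the cup stands upright within about 1 mm of the pan's centre with the pan 5 mm down, the moulds are in their places, the bystanders were not touched, and the arm is clear.

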